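# Take the cap off the grater's spindle, whichever way it unscrews

## Robot

A 6-joint arm with a two-finger parallel gripper is mounted at the origin on the work surface. World frame = base frame: x ahead of the robot, y to its left, z up, the work surface at z = 0. Lengths are in mm, angles in degrees, forces in N, time in s.
With the tool pointing down it reaches from about 350 to 850 mm from the base axis. Payload 8.1 kg.
Tool frame: the origin (TCP) lies at the very end of the fingers, on their centre line; the grasp point (between the pads) lies 19 mm behind it; z points along the fingers, y is the direction in which the jaws open and shut (so a half turn about z gives the same grasp; the last joint's range is limited). The gripper opens to 85 mm and grips with 20 to 120 N. Pads are 22 mm wide; open, the fingers measure 114 mm over their backs; the gripper's body (76 mm by 85 mm) begins 54 mm behind the grasp point. The pads swing forward as they close: fully open they stand 13 mm farther back than shut.
Start: joints at [67.414, 7.471, 85.268, -0, 87.261, -4.893], TCP at [182.328, 571.631, 231.292] pointing down, gripper open.
Joint ranges: [-169.43, 169.43], [-51.17, 129.36], [1.28, 143.12], [-76.62, 256.62], [0, 156.53], [-152.29, 152.29]. Speed limits (degrees/s): [136.94, 136.94, 159.86, 180, 180, 180].

## Interface

Orientations are given as [roll, pitch, yaw] about the fixed x, y, z axes, in that order (R = Rz(yaw) Ry(pitch) Rx(roll)).
In Python, from station import env, imaging gives the robot as it stands.
- The arm moves only by the tool move_arm, never from a script. Its argument "commands" is a list of rows, each an object with "translation": the shift along the tool's x, y, z in m, a list of three; "twist": the turn, a rotation vector about the tool's x, y, z in degrees, a list of three. A call has 1 to 20 rows; each row is the pose to reach, as a shift and turn from the pose commanded when the call began, along the tool's axes at that moment; what a row does not reach only later rows make up. A row lasts 1/12 s, in which the tool goes at most 41.7 mm and 7.16 degrees, less where a joint would pass 70% of its speed; a pose out of reach is approached as far as the arm can. A call with a gripper value outside its range is refused whole. "gripper" is the closure, from 0 (fully open) to 1 (shut), set as the call begins (left out, the last holds). The fingers move at their own pace and stop on an object; "newtons" is the grip in N (left out, the last holds). Time passes only in rows, so rows that repeat a pose let the fingers close. It gives the time, the measured TCP pose, the force and the opening at its end, in the units of the state.
- env.read_state(): the state, without advancing time (a new reading comes with each control period).
- imaging.get_image(name): name is "side" or "top" or "wrist"; returns a dict with "image" (384x512x3 uint8, red, green, blue), "camera_matrix" (3x3 intrinsics, pixels), "k1" (the pictures are not rectified: a ray, as slopes to the right and down, at radius r is drawn at 1 + k1 r^2 times it, then the intrinsics apply), "rvec" (rotation vector, rad) and "tvec" (3), from world to camera coordinates, as OpenCV has them; the wrist camera has in their place "hand_eye" (4x4, takes a point from camera to tool coordinates, whose origin is the TCP and whose axes are the flange's). Camera axes: x right, y down, z forward; pixel columns grow to the right and rows downward; lengths in mm; the calibration is good to about 2 mm. A picture is of the moment at which its call begins: read the wrist's pose just before it. There is no depth.
- env.sign_off(): hands the job in, once; it reports no verdict.
The state is a dict: "time": time; "joint_positions": joint angles; "qvel": joint speeds; "tau": joint torques, N m; "tcp_pos": TCP position; "tcp_rot": TCP orientation; "force": force on the tool from outside, world axes, zero at the start; "torque": the same for the moment, N m; "grip_width": opening from 0.0 (shut) to 1.0 (fully open).
Only numpy, scipy, OpenCV 4.12 (cv2) and the standard library are available. Lean on these libraries where they do the work, as an engineer would, in place of code of your own. Each camera call takes 0.05 s, during which the arm holds its last target.

## Task

The disc grater stands open to be stripped for cleaning: unscrew the black cap in the middle of its grating disc and lift it off the spindle. Nobody remembers whether this one has a left-hand or a right-hand thread, so try it one way, then the other if it only tightens, and turn it the way that loosens until it comes free. Finish while holding the cap in the gripper, still and mouth down, above the grater and at least 10 cm higher than it sat (nothing is put down), and leave the other things on the bench where they are.

Things in the scene. Friction and masses are not known exactly. Their poses are not given: they have to be found in the camera images.
- cap: the black cap nut, screwed down on the grater's upright spindle: twelve-sided, 50 mm across opposite flats (52 over corners), 46 mm high, closed on top, open below, 0.08 to 0.17 kg. Origin at the centre of its underside, at first 125 mm above the bench on its seat; z up along the spindle; +x points square through one flat, the other flats follow every 30 degrees.
- cap_grip (a point): on the cap's axis, 27 mm above its underside: the height to grip the flats. The hand of the thread cannot be seen: it differs from day to day. Steep two-start quick thread: turned the loosening way the cap goes easily (well under 0.3 N m); after 0.1 to 0.45 rad of play it climbs 3.7 mm per radian.
- seat (a point): on the grater: centre of the hub's top, 125 mm above the bench, on the spindle's axis, where the cap sits. After about 2.2 rad (130 degrees, 7 mm up) of loosening the cap is off the thread and lifts straight up; turning on to 4 rad does no harm. It cannot be pulled off while threaded. The spindle ends 29 mm above this point: the cap must rise 30 mm to clear it.
- cap_top (a point): centre of the cap's top face, 46 mm above its underside. Turned the wrong way the cap has up to 0.15 rad of play, then jams: the moment passes 0.4 N m within 0.4 rad of turn, and a stronger twist only makes the fingers slip round it (at about 0.6 N m with a grip of 35 N, 1 N m with 60 N), which does no harm.
- grater: the fixed bench grater. Origin on the bench below the spindle, z up; chute at its -x, motor housing at its +y side (190 x 130 mm, y = 135 to 265 mm, top 170 mm above the bench). Open round drum 220 mm across, rim at 137 mm; in it the grating disc, 196 mm across, top at 116 mm, with a hub of 54 mm diameter up to 125 mm. Disc and spindle are locked: they do not turn.
- bowl: small steel catch bowl, 116 mm across the rim, 45 mm high, standing behind the grater, beside the funnel; origin under its centre; a bystander
- jar: closed glass jar, 76 mm across, 115 mm high; origin under its centre; a bystander beside the grater
- syrup: closed white bottle, 60 mm across, 150 mm high; origin under its centre; a bystander beside the motor housing
- funnel: steel filling funnel standing on its rim, spout up: 160 mm across the rim, 190 mm high, wire handle at its -x side; origin under its centre; a bystander behind the grater
- brush: cleaning brush lying flat behind the motor housing, handle towards its -x; a bystander
- spatula: spatula lying flat beside the jar, handle towards its -x; a bystander
There are look-alikes about, which are no part of the job. Of the things shaped like the cap, the black one is meant.

How it is judged:
By the outcome, as a careful person would: the job done as asked, in the order asked, and still so for the second after the job is handed in, while the arm keeps its last pose, push and grip.
It also fails if it takes over 64 s, if anything falls off the work surface, if the arm or the gripper's body presses on something with over 40 N, if the wrist force passes 120 N, or if a joint passes its speed limit or range.

## Working session

There is one attempt and no reset: what is moved stays moved. The work goes in short steps, Python scripts to look and compute and a tool call to move; the robot and the scene stay as the last step left them, time stands still between calls to the robot, and variables do not carry over. Pictures are saved under pics/ and viewed, and the job is handed in when it is done.

Besides the shell and the picture viewer there is one more tool, called after "Emit:" by a JSON object that holds its "name" and its "arguments". move_arm: Moves the arm, as the interface text tells. Its arguments: {"type":"object","properties":{"commands":{"type":"array","items":{"type":"object","properties":{"translation":{"type":"array","items":{"type":"number"}},"twist":{"type":"array","items":{"type":"number"}}}}},"gripper":{"type":"number"},"newtons":{"type":"number"}},"required":["commands"]}

```bash
ls; mkdir -p pics
python3 - <<'E'
from station import env, imaging
import cv2,json
s=env.read_state()
print({k:s[k] for k in s})
for n in ["side","top","wrist"]:
    d=imaging.get_image(n)
    cv2.imwrite(f"pics/{n}0.png",cv2.cvtColor(d["image"],cv2.COLOR_RGB2BGR))
    print(n,{k:v for k,v in d.items() if k!="image"})
E
```

```text
pics
{'time': 0.0, 'joint_positions': array([ 6.74121808e+01,  7.51335589e+00,  8.53310421e+01, -7.27681727e-04,
        8.72609248e+01, -4.89487736e+00]), 'qvel': array([-0.01098   ,  0.06078357, -0.00936399,  0.0462879 , -0.09098637,
       -0.09622905]), 'tau': array([ 1.99149408e-04, -5.69406581e+01, -5.00542653e+01, -1.61607145e-04,
        1.49237568e-02, -2.85123626e-06]), 'tcp_pos': array([182.13615486, 571.10323837, 230.24579931]), 'tcp_rot': array([-1.79894999e+02, -8.26282689e-03,  1.62307086e+02]), 'force': array([-0.02160011,  0.40428647, -0.05822781]), 'torque': array([-0.01910812,  0.02334955, -0.02005239]), 'grip_width': 1.0017612415474964}
side {'camera_matrix': array([[351.23647844,   0.        , 255.98742951],
       [  0.        , 351.23647844, 191.04042585],
       [  0.        ,   0.        ,   1.        ]]), 'k1': -0.10798727632504303, 'rvec': array([ 2.27588924, -0.80303641,  0.28976251]), 'tvec': array([-338.74259545,  338.47548365,  836.27764521])}
top {'camera_matrix': array([[411.50901055,   0.        , 251.08856822],
       [  0.        , 411.50901055, 189.16039803],
       [  0.        ,   0.        ,   1.        ]]), 'k1': -0.05827353036856091, 'rvec': array([ 2.17995342, -2.15063206,  0.15114867]), 'tvec': array([  36.29305465,  464.15641481, 1323.48922251])}
wrist {'camera_matrix': array([[288.97066829,   0.        , 258.40056566],
       [  0.        , 288.97066829, 194.71114504],
       [  0.        ,   0.        ,   1.        ]]), 'k1': -0.03549104973110271, 'hand_eye': array([[ 2.77719192e-04, -9.65907533e-01, -2.58887157e-01,
         6.47622400e+01],
       [ 9.99999958e-01,  2.91027862e-04, -1.30822396e-05,
         6.02484513e-01],
       [ 8.79796096e-05, -2.58887142e-01,  9.65907573e-01,
        -1.42728192e+02],
       [ 0.00000000e+00,  0.00000000e+00,  0.00000000e+00,
         1.00000000e+00]])}
```

View pics/side0.png

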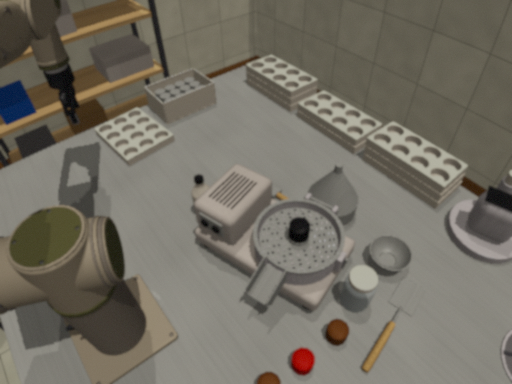

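View pics/top0.png

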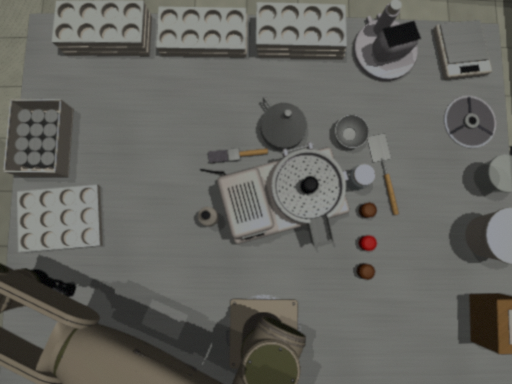

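View pics/wrist0.png

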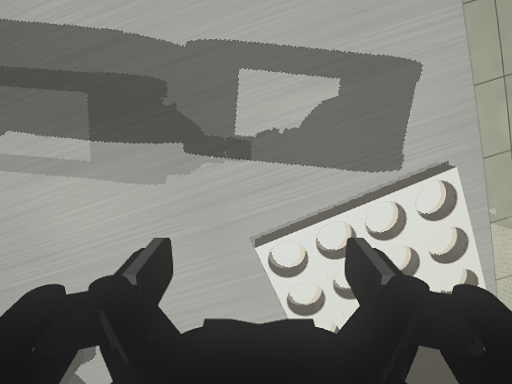

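Cap candidates: the black knob in the drum's centre (side 299,230; top 310,185), the black stopper on the syrup (side 199,180; top 207,216), and the red and brown round things on the bench (top 368,243 / 368,210 / 366,271). Only the first one is black and in the middle of the grating disc. I'll confirm it in an enlarged crop and measure it.

```bash
cat > h.py <<'E'
import numpy as np,cv2
from scipy.spatial.transform import Rotation as R
def pose(s):
    T=np.eye(4);T[:3,:3]=R.from_euler('xyz',s["tcp_rot"],degrees=True).as_matrix();T[:3,3]=s["tcp_pos"];return T
def ray(d,uv,s=None):
    K=d["camera_matrix"];k=np.array([d["k1"],0,0,0,0.])
    p=cv2.undistortPoints(np.array([[uv]],float),K,k)[0,0]
    v=np.array([p[0],p[1],1.])
    if "rvec" in d:
        Rm=cv2.Rodrigues(d["rvec"])[0]; o=-Rm.T@d["tvec"]; v=Rm.T@v
    else:
        T=pose(s)@d["hand_eye"]; o=T[:3,3]; v=T[:3,:3]@v
    return o,v/np.linalg.norm(v)
def onz(d,uv,z,s=None):
    o,v=ray(d,uv,s);return o+v*(z-o[2])/v[2]
def tri(rs):
    A=np.zeros((3,3));b=np.zeros(3)
    for o,v in rs:
        P=np.eye(3)-np.outer(v,v);A+=P;b+=P@o
    x=np.linalg.solve(A,b);return x,[np.linalg.norm((np.eye(3)-np.outer(v,v))@(x-o)) for o,v in rs]
E
python3 - <<'E'
from station import env, imaging
from h import *
D={}
out=[]
for n,c in [("side",(299,230)),("top",(310,185))]:
    d=imaging.get_image(n);D[n]=d
    im=d["image"];g=im.max(2)
    m=(g<50).astype(np.uint8)
    N,l,st,ce=cv2.connectedComponentsWithStats(m)
    for i in range(1,N):
        if st[i,4]>20 and np.hypot(*(ce[i]-c))<25: print(n,st[i],ce[i])
    cr=im[c[1]-40:c[1]+40,c[0]-50:c[0]+50]
    out.append(cv2.resize(cr,(400,320),interpolation=cv2.INTER_CUBIC))
cv2.imwrite("pics/crop1.png",cv2.cvtColor(np.hstack(out),cv2.COLOR_RGB2BGR))
E
```

```text
side [289 219  20  24 401] [298.57107232 230.06733167]
top [300 177  18  17 242] [308.31818182 184.98347107]
```

View pics/crop1.png

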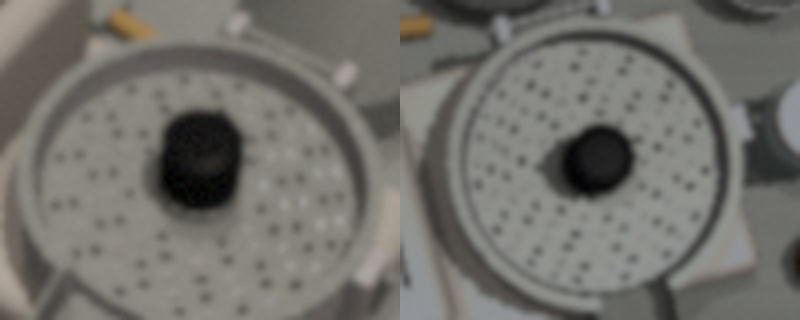

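The crop confirms it: the black cap sits on the disc hub at side (299,230) and top (310,185). The mask in the top view also took in some shadow on the left.

Run:
```python
from station import env, imaging
from h import *
ds=imaging.get_image("side");dt=imaging.get_image("top")
print(tri([ray(ds,(299,230)),ray(dt,(310.3,185))]), onz(dt,(310.3,185),155))
# housing / chute, bystanders
for n,uv,z in [("funneltip",(287,113),190),("syruptop",(207,215),150),("jartop",(364,174),115),("chute",(320,232),120),("hous1",(220,178),170),("hous2",(252,168),170),("hous3",(272,228),170),("hous4",(238,240),170)]:
    print(n,onz(dt,uv,z).round())
s=env.read_state();print(s["time"],pose(s)[:3,:3].round(3))
```

```text
(array([ 463.31386469, -132.66790067,  152.72418498]), [np.float64(0.034593641387026336), np.float64(0.034593641387105925)]) [ 463.03285811 -132.32086745  155.        ]
funneltip [673. -59. 190.]
syruptop [370. 174. 150.]
jartop [ 506. -307.  115.]
chute [ 324. -167.  120.]
hous1 [478. 137. 170.]
hous2 [509.  43. 170.]
hous3 [333. -17. 170.]
hous4 [297.  81. 170.]
0.35 [[-0.953  0.304 -0.   ]
 [ 0.304  0.953 -0.   ]
 [ 0.    -0.    -1.   ]]
```

Emit:
{"name": "move_arm", "arguments": {"commands": [{"translation": [-0.482,-0.585,-0.09],"twist": [0,0,88]},{"translation": [-0.482,-0.585,-0.09],"twist": [0,0,88]},{"translation": [-0.482,-0.585,-0.09],"twist": [0,0,88]},{"translation": [-0.482,-0.585,-0.09],"twist": [0,0,88]},{"translation": [-0.482,-0.585,-0.09],"twist": [0,0,88]},{"translation": [-0.482,-0.585,-0.09],"twist": [0,0,88]},{"translation": [-0.482,-0.585,-0.09],"twist": [0,0,88]},{"translation": [-0.482,-0.585,-0.09],"twist": [0,0,88]},{"translation": [-0.482,-0.585,-0.09],"twist": [0,0,88]},{"translation": [-0.482,-0.585,-0.09],"twist": [0,0,88]},{"translation": [-0.482,-0.585,-0.09],"twist": [0,0,88]},{"translation": [-0.482,-0.585,-0.09],"twist": [0,0,88]},{"translation": [-0.482,-0.585,-0.09],"twist": [0,0,88]},{"translation": [-0.482,-0.585,-0.09],"twist": [0,0,88]},{"translation": [-0.482,-0.585,-0.09],"twist": [0,0,88]},{"translation": [-0.482,-0.585,-0.09],"twist": [0,0,88]},{"translation": [-0.482,-0.585,-0.09],"twist": [0,0,88]},{"translation": [-0.482,-0.585,-0.09],"twist": [0,0,88]},{"translation": [-0.482,-0.585,-0.09],"twist": [0,0,88]},{"translation": [-0.482,-0.585,-0.09],"twist": [0,0,88]}], "gripper": 0}}

```text
time: 2.02
tcp_pos: [464.2, -135.3, 321.2]
tcp_rot: [-180.0, 0.0, 74.1]
force: [-0.0, 0.3, -0.6]
grip_width: 0.997
```

Run:
```python
from station import env, imaging
from h import *
s=env.read_state();d=imaging.get_image("wrist");print(s["tcp_pos"],s["tcp_rot"],s["joint_positions"].round(1))
im=d["image"]
cv2.imwrite("pics/w1.png",cv2.cvtColor(im,cv2.COLOR_RGB2BGR))
T=pose(s)@d["hand_eye"];Ti=np.linalg.inv(T)
p=(Ti@[463,-132.5,171,1])[:3];uv=cv2.projectPoints(p[None],np.zeros(3),np.zeros(3),d["camera_matrix"],np.array([d["k1"],0,0,0,0.]))[0].ravel();print(uv)
u,v=uv.round().astype(int)
cr=np.clip(im[max(v-60,0):v+60,u-60:u+60].astype(float)*3,0,255).astype(np.uint8)
cv2.imwrite("pics/w1c.png",cv2.cvtColor(cv2.resize(cr,None,fx=5,fy=5,interpolation=cv2.INTER_CUBIC),cv2.COLOR_RGB2BGR))
```

```text
[ 464.21621025 -135.28743106  321.17058469] [-1.79986016e+02  3.81281456e-02  7.40724120e+01] [-22.3 -11.9  94.8  -0.   97.   -6.4]
[255.93694466 180.71818053]
```

View pics/w1.png

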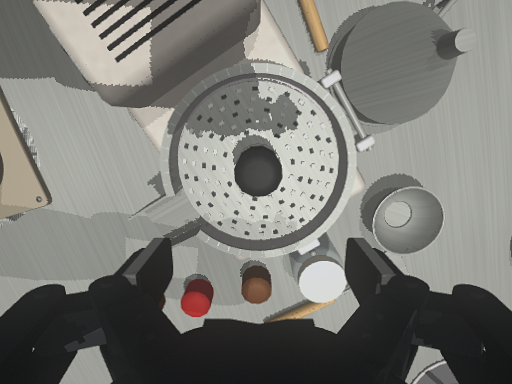

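View pics/w1c.png

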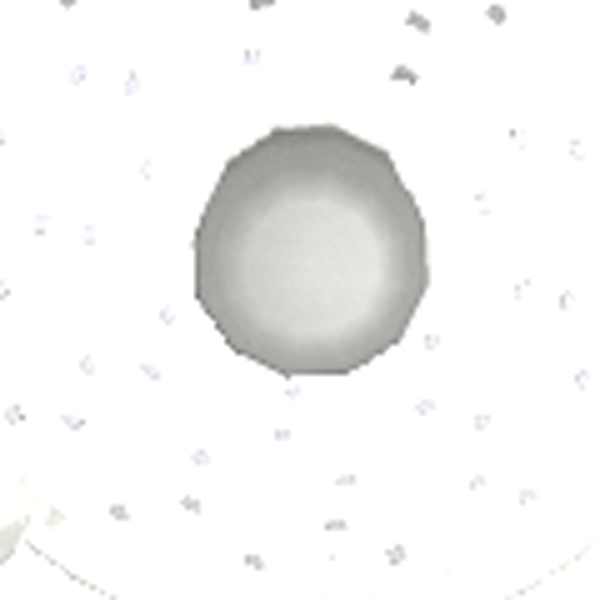

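The crop shows the twelve-sided black cap centred near wrist pixel (258,171). Flat edges run roughly along the top and bottom of the picture. Next I'll measure the centre and the flat angle.

```bash
cat > m.py <<'E'
from station import env, imaging
from h import *
s=env.read_state();d=imaging.get_image("wrist");im=d["image"]
g=im.max(2).astype(np.uint8)
roi=g[110:240,190:330]
for th in (70,80,90):
    m=(roi<th).astype(np.uint8);N,l,st,ce=cv2.connectedComponentsWithStats(m)
    i=1+np.argmax(st[1:,4]);print(th,st[i],ce[i]+[190,110])
# upsample
b=cv2.resize(im,None,fx=8,fy=8,interpolation=cv2.INTER_CUBIC)
E
python3 m.py
python3 - <<'E'
import cv2
im=cv2.imread("pics/w1.png")
print(im.max(2)[170,225:292]); print(im.max(2)[135:205,258])
E
```

```text
70 [  46   37   47   51 1273] [257.78476041 171.25687353]
80 [  45   37   48   51 1891] [258.82443152 172.62665256]
90 [  45   37   48   55 1926] [258.76479751 172.61578401]
[184 202 202 202 203 206 207 212 212  73  51  56  56  55  58  60  60  62
  63  65  67  69  70  70  69  71  72  72  72  73  73  74  74  74  75  74
  76  75  75  76  75  75  76  76  77  76  75  72  69  66  63  61  58  59
  57  53  76 183 222 218 217 217 214 211 208 207 210]
[145 109 115 115 115 113 112 114  94 110  90  54  47  48  51  53  53  54
  54  55  56  58  60  64  65  68  72  73  72  72  73  74  74  74  74  74
  74  75  76  75  75  75  75  75  74  74  73  73  73  73  73  74  72  70
  66  64  62  59  58  56  51 102 200 213 211 209 210 211 213 211]
```

```bash
cat > m2.py <<'E'
from station import env, imaging
from h import *
s=env.read_state();d=imaging.get_image("wrist");im=d["image"]
g=im.max(2)
T=pose(s)@d["hand_eye"];print("cam",T[:3,3])
x0,y0,f=215,125,6
b=cv2.resize(g[y0:220,x0:305],None,fx=f,fy=f,interpolation=cv2.INTER_LINEAR)
m=(b<95).astype(np.uint8);m=cv2.morphologyEx(m,cv2.MORPH_OPEN,np.ones((25,25)))
cs,_=cv2.findContours(m,0,cv2.CHAIN_APPROX_NONE);c=max(cs,key=cv2.contourArea)
h=cv2.convexHull(c)[:,0].astype(float);px=(h+.5)/f-.5+[x0,y0]
P=np.array([onz(d,p,169,s)[:2] for p in px])
Rt=pose(s)[:2,:2]; Q=(P-s["tcp_pos"][:2])@Rt   # tool xy
print("tool x",Q[:,0].min(),Q[:,0].max()," y",Q[:,1].min(),Q[:,1].max())
e=np.roll(Q,-1,0)-Q;L=np.hypot(*e.T);a=np.arctan2(e[:,1],e[:,0])
z=(L**2*np.exp(12j*a)).sum();print("flat angle mod30 (tool)",np.degrees(np.angle(z))/12,abs(z)/(L**2).sum())
ap=cv2.approxPolyDP((Q*10).astype(np.int32),8,True)[:,0]/10
for i in range(len(ap)):
    q=ap[(i+1)%len(ap)]-ap[i];print(ap[i],np.hypot(*q).round(1),np.degrees(np.arctan2(q[1],q[0])).round(1))
E
python3 m2.py
```

```text
cam [482.07174832 -69.02606652 463.76907541]
tool x -17.219786831676824 36.4328819711524  y -22.992208477309916 26.074485685736985
flat angle mod30 (tool) -2.060825083576238 0.7584067133314583
[36.4  7.4] 11.4 119.5
[30.8 17.3] 17.3 153.1
[15.4 25.1] 13.2 176.1
[ 2.2 26. ] 12.5 -153.8
[-9.  20.5] 11.9 -126.5
[-16.1  10.9] 15.6 -94.0
[-17.2  -4.7] 12.3 -60.7
[-11.2 -15.4] 13.8 -31.4
[  0.6 -22.6] 12.0 -1.0
[ 12.6 -22.8] 9.1 16.0
[ 21.3 -20.3] 9.4 29.3
[ 29.5 -15.7] 12.6 57.9
[36.2 -5. ] 12.4 89.1
```

The wrist view puts the cap at tool offset (+7.5, +1.5) mm with the flats about -1.5° off. The fixed cameras differ by about 5 mm, so I'll go lower and measure again.

Emit:
{"name": "move_arm", "arguments": {"commands": [{"translation": [0.006,0.001,0.04],"twist": [0,0,-1.5]},{"translation": [0.006,0.001,0.08],"twist": [0,0,-1.5]},{"translation": [0.006,0.001,0.11],"twist": [0,0,-1.5]},{"translation": [0.006,0.001,0.11],"twist": [0,0,-1.5]},{"translation": [0.006,0.001,0.11],"twist": [0,0,-1.5]},{"translation": [0.006,0.001,0.11],"twist": [0,0,-1.5]}]}}

```text
time: 2.67
tcp_pos: [467.2, -126.1, 213.7]
tcp_rot: [179.8, 0.0, 75.9]
force: [-0.0, 0.1, 0.1]
grip_width: 0.995
```

Run:
```python
from station import env, imaging
from h import *
s=env.read_state();d=imaging.get_image("wrist");im=d["image"]
print(s["tcp_pos"],s["tcp_rot"])
cv2.imwrite("pics/w2.png",cv2.cvtColor(np.clip(im.astype(float)*1.5,0,255).astype(np.uint8),cv2.COLOR_RGB2BGR))
```

```text
[ 467.16882053 -126.1062654   213.69267284] [1.79846979e+02 1.14226462e-02 7.58831965e+01]
```

View pics/w2.png

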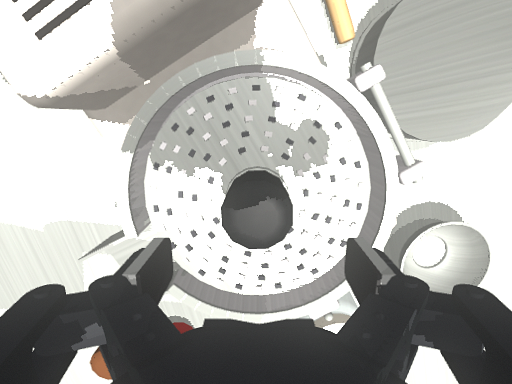

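The cap is now at wrist pixel (257,208), spanning columns 221–293 with the bottom edge at row 249. It is between the fingers' lines.

```bash
sed -i 's/^x0,y0,f=.*/x0,y0,f=200,155,6/; s/g\[y0:220,x0:305\]/g[y0:265,x0:315]/' m2.py; python3 m2.py
python3 - <<'E'
from station import env, imaging
print(env.read_state()["time"],env.read_state()["joint_positions"])
E
```

```text
cam [483.76761411 -62.63010712 357.14740439]
tool x -23.156040288002714 32.80949540103424  y -25.536150959205383 23.4781388659349
flat angle mod30 (tool) -1.132402070748106 0.6519833416882305
[32.8  4.3] 11.3 119.1
[27.3 14.2] 10.9 150.8
[17.8 19.5] 10.3 159.6
[ 8.1 23.1] 18.3 -179.1
[-10.2  22.8] 9.3 -135.9
[-16.9  16.3] 11.5 -121.5
[-22.9   6.5] 13.9 -90.8
[-23.1  -7.4] 12.6 -61.6
[-17.1 -18.5] 11.4 -31.7
[ -7.4 -24.5] 14.4 -3.2
[  7.  -25.3] 21.9 24.2
[ 27.  -16.3] 10.6 59.3
[32.4 -7.2] 11.5 88.0
2.7667 [-2.12329556e+01 -1.04872285e+01  1.04651138e+02  3.77700677e-03
  8.55501538e+01 -7.07658962e+00]
```

```bash
python3 m2.py | head -4
python3 - <<'E'
from station import env, imaging
s=env.read_state();print(s["time"],s["tcp_pos"],s["tcp_rot"],s["qvel"].round(2))
E
```

```text
cam [483.91051191 -62.88608026 357.30863104]
tool x -23.107000544063006 33.108950753549486  y -25.672086850662886 23.17498380884926
flat angle mod30 (tool) -1.512999900282587 0.5893327715345945
[33.1  3.9] 11.4 118.4
2.8167 [ 467.85329661 -126.97904616  214.34788213] [1.79730672e+02 3.09148253e-02 7.58294235e+01] [-0.36  0.34  0.56  0.07 -0.33 -0.02]
```

Emit:
{"name": "move_arm", "arguments": {"commands": [{"translation": [0.001,-0.001,0.02],"twist": [0,0,-1]},{"translation": [0.001,-0.001,0.04],"twist": [0,0,-1]},{"translation": [0.001,-0.001,0.06],"twist": [0,0,-1]},{"translation": [0.001,-0.001,0.075],"twist": [0,0,-1]},{"translation": [0.001,-0.001,0.081],"twist": [0,0,-1]},{"translation": [0.001,-0.001,0.081],"twist": [0,0,-1]},{"translation": [0.001,-0.001,0.081],"twist": [0,0,-1]}], "gripper": 0}}

```text
time: 3.4
tcp_pos: [466.3, -125.8, 131.6]
tcp_rot: [179.9, 0.0, 76.8]
force: [0.4, 0.5, 0.2]
grip_width: 1.002
```

Run:
```python
from station import env, imaging
from h import *
s=env.read_state();d=imaging.get_image("wrist");im=d["image"]
print(s["tcp_pos"],s["tcp_rot"],s["force"],s["torque"])
cv2.imwrite("pics/w3.png",cv2.cvtColor(np.clip(im.astype(float)*1.5,0,255).astype(np.uint8),cv2.COLOR_RGB2BGR))
```

```text
[ 466.319036   -125.78457279  131.63473026] [1.79916276e+02 1.29147113e-02 7.68003657e+01] [0.38982101 0.45337465 0.21195602] [ 0.00364155 -0.04032998  0.00256697]
```

View pics/w3.png

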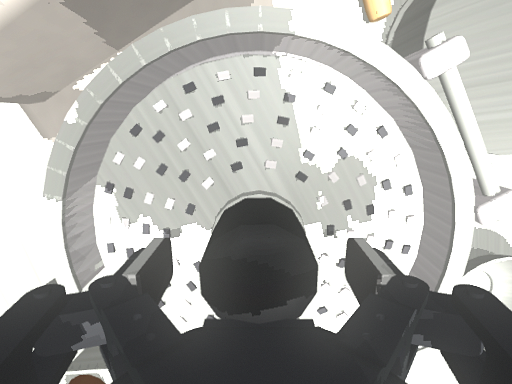

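The cap (columns 201–317) is centred between the fingers (gap 172–346). Closing.

Emit:
{"name": "move_arm", "arguments": {"commands": [{"translation": [0,0,0]},{"translation": [0,0,0]},{"translation": [0,0,0]},{"translation": [0,0,0]},{"translation": [0,0,0]},{"translation": [0,0,0]},{"translation": [0,0,0]},{"translation": [0,0,0]},{"translation": [0,0,0]},{"translation": [0,0,0]}], "gripper": 1, "newtons": 40}}

```text
invalid input at $.commands[0]: expected keys translation, twist
```

```bash
cat > st.py <<'E'
from station import env
s=env.read_state()
for k in ("time","tcp_pos","tcp_rot","force","torque","grip_width","joint_positions"): print(k,s[k].round(3) if hasattr(s[k],'round') else s[k])
E
python3 st.py
```

```text
time 3.45
tcp_pos [ 466.673 -125.907  132.09 ]
tcp_rot [1.79859e+02 2.10000e-02 7.68040e+01]
force [ 0.11  -0.108 -0.149]
torque [0.049 0.007 0.033]
grip_width 1.0002761355352543
joint_positions [-2.11780e+01 -6.92800e+00  1.10267e+02 -1.00000e-03  7.65190e+01
 -7.98200e+00]
```

Emit:
{"name": "move_arm", "arguments": {"commands": [{"translation": [0,0,0],"twist": [0,0,0]},{"translation": [0,0,0],"twist": [0,0,0]},{"translation": [0,0,0],"twist": [0,0,0]},{"translation": [0,0,0],"twist": [0,0,0]},{"translation": [0,0,0],"twist": [0,0,0]},{"translation": [0,0,0],"twist": [0,0,0]},{"translation": [0,0,0],"twist": [0,0,0]},{"translation": [0,0,0],"twist": [0,0,0]},{"translation": [0,0,0],"twist": [0,0,0]},{"translation": [0,0,0],"twist": [0,0,0]}], "gripper": 1, "newtons": 40}}

```text
time: 4.28
tcp_pos: [466.3, -125.7, 131.4]
tcp_rot: [179.9, 0.0, 76.8]
force: [-0.7, 0.1, 5.3]
grip_width: 0.576
```

```bash
python3 st.py
```

```text
time 4.2833
tcp_pos [ 466.326 -125.735  131.394]
tcp_rot [1.79895e+02 1.50000e-02 7.68070e+01]
force [-0.692  0.13   5.283]
torque [0.054 0.168 0.053]
grip_width 0.5762321122838253
joint_positions [-2.11740e+01 -6.91200e+00  1.10328e+02 -1.00000e-03  7.64780e+01
 -7.98100e+00]
```

Gripped at 49 mm with a small side force. Trying counter-clockwise from above (tool z negative) by 25°.

Emit:
{"name": "move_arm", "arguments": {"commands": [{"translation": [0,0,0],"twist": [0,0,-3]},{"translation": [0,0,0],"twist": [0,0,-6]},{"translation": [0,0,0],"twist": [0,0,-9]},{"translation": [0,0,0],"twist": [0,0,-12]},{"translation": [0,0,0],"twist": [0,0,-15]},{"translation": [0,0,0],"twist": [0,0,-15]},{"translation": [0,0,0],"twist": [0,0,-15]}]}}

```text
time: 4.87
tcp_pos: [466.2, -125.6, 131.4]
tcp_rot: [179.9, 0.0, 91.8]
force: [-1.2, 1.5, 6.8]
grip_width: 0.582
```

```bash
python3 st.py
```

```text
time 4.8667
tcp_pos [ 466.168 -125.606  131.382]
tcp_rot [1.79919e+02 1.20000e-02 9.17750e+01]
force [-1.176  1.508  6.84 ]
torque [ 0.229  0.254 -0.659]
grip_width 0.5815086131331436
joint_positions [-2.11830e+01 -6.91700e+00  1.10334e+02  2.10000e-02  7.65030e+01
 -2.29630e+01]
```

The moment reached -0.66 N m within 15°, so this way tightens. Now clockwise.

Emit:
{"name": "move_arm", "arguments": {"commands": [{"translation": [0,0,0],"twist": [0,0,3]},{"translation": [0,0,0],"twist": [0,0,6]},{"translation": [0,0,0],"twist": [0,0,9]},{"translation": [0,0,0],"twist": [0,0,12]},{"translation": [0,0,0],"twist": [0,0,15]},{"translation": [0,0,0],"twist": [0,0,18]},{"translation": [0,0,0],"twist": [0,0,21]},{"translation": [0,0,0],"twist": [0,0,24]},{"translation": [0,0,0],"twist": [0,0,27]},{"translation": [0,0,0],"twist": [0,0,30]},{"translation": [0,0,0],"twist": [0,0,33]},{"translation": [0,0,0],"twist": [0,0,35]},{"translation": [0,0,0],"twist": [0,0,35]}]}}

```text
time: 5.95
tcp_pos: [466.2, -125.9, 131.4]
tcp_rot: [179.9, -0.0, 56.7]
force: [-1.2, -0.3, 6.1]
grip_width: 0.578
```

```bash
python3 st.py
```

```text
time 5.95
tcp_pos [ 466.207 -125.917  131.409]
tcp_rot [ 1.79898e+02 -1.00000e-03  5.66690e+01]
force [-1.22  -0.331  6.065]
torque [-0.022  0.219 -0.008]
grip_width 0.5782816645025934
joint_positions [-2.11850e+01 -6.91600e+00  1.10331e+02 -2.10000e-02  7.64850e+01
  1.21510e+01]
```

Moment near zero: clockwise loosens it (left-hand thread). Continuing with a slight climb.

Emit:
{"name": "move_arm", "arguments": {"commands": [{"translation": [0,0,0],"twist": [0,0,4]},{"translation": [0,0,-0.0003],"twist": [0,0,8]},{"translation": [0,0,-0.0006],"twist": [0,0,12]},{"translation": [0,0,-0.0009],"twist": [0,0,16]},{"translation": [0,0,-0.0012],"twist": [0,0,20]},{"translation": [0,0,-0.0014],"twist": [0,0,24]},{"translation": [0,0,-0.0016],"twist": [0,0,28]},{"translation": [0,0,-0.0019],"twist": [0,0,32]},{"translation": [0,0,-0.0022],"twist": [0,0,36]},{"translation": [0,0,-0.0024],"twist": [0,0,40]},{"translation": [0,0,-0.0024],"twist": [0,0,40]}]}}

```text
time: 6.87
tcp_pos: [466.3, -125.3, 133.5]
tcp_rot: [180.0, -0.1, 16.6]
force: [-0.4, 1.6, 5.1]
grip_width: 0.574
```

```bash
python3 st.py
```

```text
time 6.8667
tcp_pos [ 466.327 -125.326  133.502]
tcp_rot [ 1.79973e+02 -9.20000e-02  1.66310e+01]
force [-0.375  1.578  5.057]
torque [ 0.262 -0.114 -0.039]
grip_width 0.5743532299108236
joint_positions [-2.11560e+01 -7.03900e+00  1.10214e+02  3.60000e-02  7.67350e+01
  5.22050e+01]
```

Emit:
{"name": "move_arm", "arguments": {"commands": [{"translation": [0,0,-0.0003],"twist": [0,0,5]},{"translation": [0,0,-0.0006],"twist": [0,0,10]},{"translation": [0,0,-0.001],"twist": [0,0,15]},{"translation": [0,0,-0.0013],"twist": [0,0,20]},{"translation": [0,0,-0.0016],"twist": [0,0,25]},{"translation": [0,0,-0.0019],"twist": [0,0,30]},{"translation": [0,0,-0.0023],"twist": [0,0,35]},{"translation": [0,0,-0.0026],"twist": [0,0,40]},{"translation": [0,0,-0.0029],"twist": [0,0,45]},{"translation": [0,0,-0.0032],"twist": [0,0,50]},{"translation": [0,0,-0.0036],"twist": [0,0,55]},{"translation": [0,0,-0.0039],"twist": [0,0,60]},{"translation": [0,0,-0.0042],"twist": [0,0,65]},{"translation": [0,0,-0.0045],"twist": [0,0,70]},{"translation": [0,0,-0.0048],"twist": [0,0,75]},{"translation": [0,0,-0.0051],"twist": [0,0,80]},{"translation": [0,0,-0.0055],"twist": [0,0,85]},{"translation": [0,0,-0.0058],"twist": [0,0,90]},{"translation": [0,0,-0.0059],"twist": [0,0,92]},{"translation": [0,0,-0.0059],"twist": [0,0,92]}]}}

```text
time: 8.53
tcp_pos: [466.5, -126.4, 139.6]
tcp_rot: [-179.9, -0.1, -75.2]
force: [1.3, -3.6, 4.9]
grip_width: 0.577
```

```bash
python3 st.py
```

```text
time 8.5333
tcp_pos [ 466.492 -126.418  139.582]
tcp_rot [-1.79904e+02 -1.37000e-01 -7.51730e+01]
force [ 1.277 -3.551  4.901]
torque [-0.634 -0.305  0.02 ]
grip_width 0.5772511112984662
joint_positions [-2.12020e+01 -7.37400e+00  1.09857e+02 -5.60000e-02  7.73580e+01
  1.43983e+02]
```

152° turned in total, which should be off the thread. A small test lift before the full one.

Emit:
{"name": "move_arm", "arguments": {"commands": [{"translation": [0,0,-0.001],"twist": [0,0,0]},{"translation": [0,0,-0.002],"twist": [0,0,0]},{"translation": [0,0,-0.003],"twist": [0,0,0]},{"translation": [0,0,-0.004],"twist": [0,0,0]},{"translation": [0,0,-0.004],"twist": [0,0,0]}]}}

```text
time: 8.95
tcp_pos: [465.3, -126.0, 141.8]
tcp_rot: [179.9, -0.0, -75.1]
force: [4.7, -6.3, -4.6]
grip_width: 0.577
```

```bash
python3 st.py
```

```text
time 8.95
tcp_pos [ 465.286 -126.013  141.773]
tcp_rot [ 1.79949e+02 -3.70000e-02 -7.50760e+01]
force [ 4.719 -6.255 -4.564]
torque [-0.975 -0.659  0.024]
grip_width 0.5772893186278322
joint_positions [-2.12050e+01 -7.51900e+00  1.09751e+02 -6.10000e-02  7.77870e+01
  1.43883e+02]
```

Emit:
{"name": "move_arm", "arguments": {"commands": [{"translation": [0,0,-0.001],"twist": [0,0,0]},{"translation": [0,0,-0.002],"twist": [0,0,0]},{"translation": [0,0,-0.002],"twist": [0,0,0]},{"translation": [0,0,-0.002],"twist": [0,0,0]}]}}

```text
time: 9.28
tcp_pos: [465.2, -126.1, 143.6]
tcp_rot: [179.9, -0.0, -75.1]
force: [4.0, -6.2, -4.4]
grip_width: 0.576
```

```bash
python3 st.py
python3 - <<'E'
from station import env, imaging
from h import *
d=imaging.get_image("side");im=d["image"][150:270,220:370]
cv2.imwrite("pics/s2.png",cv2.cvtColor(cv2.resize(im,None,fx=5,fy=5,interpolation=cv2.INTER_CUBIC),cv2.COLOR_RGB2BGR))
E
```

```text
time 9.2833
tcp_pos [ 465.191 -126.058  143.604]
tcp_rot [ 1.79934e+02 -3.40000e-02 -7.50850e+01]
force [ 3.96  -6.2   -4.403]
torque [-1.074 -0.646  0.035]
grip_width 0.5763098083768184
joint_positions [-2.12100e+01 -7.61700e+00  1.09642e+02 -6.70000e-02  7.80090e+01
  1.43889e+02]
```

View pics/s2.png

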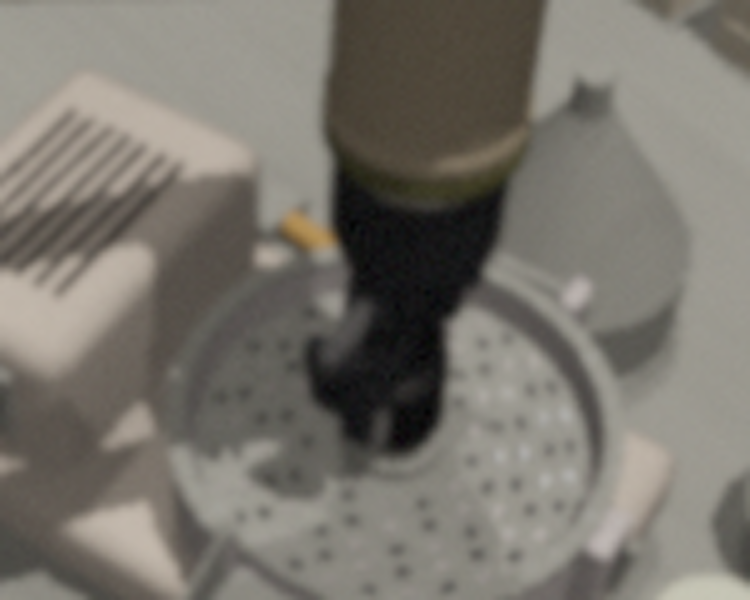

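The force stayed constant while the cap rose, so it is free, with some side rub. I'll ease 0.8 mm sideways and lift.

Emit:
{"name": "move_arm", "arguments": {"commands": [{"translation": [0.0008,-0.0003,-0.003],"twist": [0,0,0]},{"translation": [0.0008,-0.0003,-0.006],"twist": [0,0,0]},{"translation": [0.0008,-0.0003,-0.01],"twist": [0,0,0]},{"translation": [0.0008,-0.0003,-0.014],"twist": [0,0,0]},{"translation": [0.0008,-0.0003,-0.018],"twist": [0,0,0]},{"translation": [0.0008,-0.0003,-0.022],"twist": [0,0,0]},{"translation": [0.0008,-0.0003,-0.026],"twist": [0,0,0]},{"translation": [0.0008,-0.0003,-0.03],"twist": [0,0,0]},{"translation": [0.0008,-0.0003,-0.03],"twist": [0,0,0]}]}}

```text
time: 10.08
tcp_pos: [466.6, -126.3, 175.8]
tcp_rot: [-179.9, -0.0, -75.2]
force: [0.6, 0.4, -2.0]
grip_width: 0.574
```

```bash
python3 st.py
```

```text
time 10.0833
tcp_pos [ 466.629 -126.254  175.801]
tcp_rot [-1.79926e+02 -4.70000e-02 -7.51750e+01]
force [ 0.64   0.364 -1.976]
torque [-0.015 -0.023  0.016]
grip_width 0.5738051938029102
joint_positions [-2.12240e+01 -9.08600e+00  1.07506e+02  6.00000e-03  8.14920e+01
  1.43950e+02]
```

Free of the spindle, with about 1.5–2 N of weight on the wrist. Lifting a further 90 mm.

Emit:
{"name": "move_arm", "arguments": {"commands": [{"translation": [0,0,-0.01],"twist": [0,0,0]},{"translation": [0,0,-0.02],"twist": [0,0,0]},{"translation": [0,0,-0.03],"twist": [0,0,0]},{"translation": [0,0,-0.04],"twist": [0,0,0]},{"translation": [0,0,-0.05],"twist": [0,0,0]},{"translation": [0,0,-0.06],"twist": [0,0,0]},{"translation": [0,0,-0.07],"twist": [0,0,0]},{"translation": [0,0,-0.08],"twist": [0,0,0]},{"translation": [0,0,-0.086],"twist": [0,0,0]},{"translation": [0,0,-0.09],"twist": [0,0,0]},{"translation": [0,0,-0.09],"twist": [0,0,0]},{"translation": [0,0,-0.09],"twist": [0,0,0]},{"translation": [0,0,-0.09],"twist": [0,0,0]},{"translation": [0,0,-0.09],"twist": [0,0,0]}]}}

```text
time: 11.25
tcp_pos: [465.8, -126.0, 263.8]
tcp_rot: [179.9, 0.0, -75.2]
force: [-0.5, 0.6, -2.0]
grip_width: 0.58
```

```bash
python3 st.py
python3 - <<'E'
from station import env, imaging
from h import *
out=[]
for n,a in [("side",(100,280,200,400)),("wrist",None)]:
    d=imaging.get_image(n);im=d["image"]
    if a: im=im[a[0]:a[1],a[2]:a[3]]
    out.append(cv2.resize(im,(400,360 if a else 300)))
    if a: out[-1]=out[-1][:300+60]
out[1]=cv2.copyMakeBorder(out[1],0,60,0,0,cv2.BORDER_CONSTANT)
cv2.imwrite("pics/f.png",cv2.cvtColor(np.clip(np.hstack(out)*1.4,0,255).astype(np.uint8),cv2.COLOR_RGB2BGR))
cv2.imwrite("pics/ft.png",cv2.cvtColor(imaging.get_image("top")["image"],cv2.COLOR_RGB2BGR))
E
```

```text
time 11.25
tcp_pos [ 465.751 -126.037  263.82 ]
tcp_rot [ 1.79941e+02  4.30000e-02 -7.51920e+01]
force [-0.468  0.629 -2.044]
torque [ 0.015 -0.017  0.01 ]
grip_width 0.5801149653166687
joint_positions [-21.233 -11.602 100.509  -0.     91.165 143.959]
```

View pics/f.png

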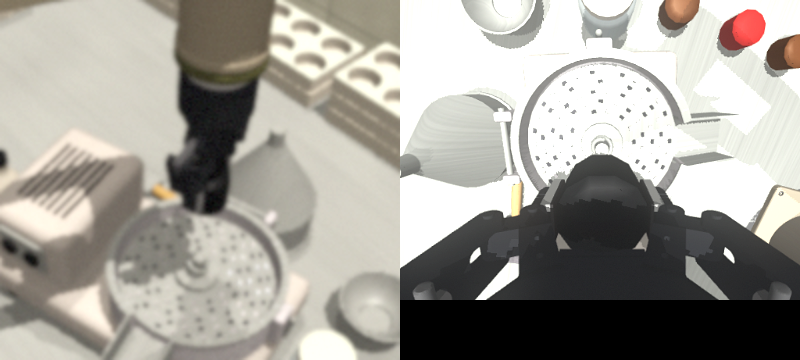

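View pics/ft.png

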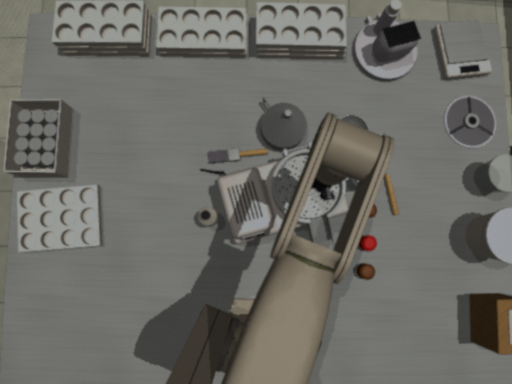

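The side and wrist pictures show the cap upright in the gripper (wrist crop about (602,205)) above the bare spindle. The top view shows the visible bystanders where they were. Handing in.

```bash
python3 st.py | head -3; python3 -c "
from station import env
print(env.sign_off())"
```

```text
time 11.4
tcp_pos [ 465.89  -126.088  264.126]
tcp_rot [ 1.79964e+02  2.80000e-02 -7.51960e+01]
the job is handed in; nothing more can be done
None
```

The cap is off and held still, mouth down, above the grater, about 13 cm higher than it sat. I handed the job in at 11.4 s; no verdict was reported.

**Thread:** It is left-hand. Counter-clockwise, the moment reached 0.66 N m within 15° and it only tightened. Clockwise it turned at under 0.05 N m, and after about 152° it was off the thread.

**Last checks:**
- The gripper opening is 0.58 (about 49 mm) at a 40 N grip, and the wrist carries about 2 N.
- The pictures show the spindle bare and the cap in the fingers.
- In the last top view, the bystanders that can be seen stand where they were. The arm hides the jar and most of the bowl there, but both still stand beside the grater in the last wrist picture.

**What disagreed:**
- The fixed cameras placed the cap about 7 mm from where the wrist camera did. I used the wrist view, and the grip came out centred.
- The cap rubbed the spindle with about 7 N of side force when I began to lift. I moved 0.8 mm sideways while lifting, and the force was gone once the cap was clear.

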